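# Lid off the cuff case and into the divider slot

### The arm

A 6-joint arm with a two-finger parallel gripper is mounted at the origin on the work surface. World frame = base frame: x ahead of the robot, y to its left, z up, the work surface at z = 0. Lengths are in mm, angles in rad, forces in N, time in s.
With the tool pointing down it reaches from about 350 to 975 mm from the base axis. Payload 7.1 kg.
Tool frame: the origin (TCP) lies between the finger pads; the fingertips stand 19 mm ahead of it and the grasp point (between the pads) is the TCP (ctrl.tcp_to_tips is the distance from the TCP to the fingertips, in mm); z points along the fingers, y is the line along which they close (so a half turn about z gives the same grasp; the last joint's range is limited). The gripper opens to 88 mm and grips with 3 to 60 N. Pads are 20 mm wide; open, the fingers measure 115 mm over their backs; the gripper's body (75 mm by 178 mm) begins 61 mm behind the grasp point.
Start: joints at [1.215, 0.423, 1.63, -0, 1.089, -0.019], TCP at [206.511, 589.88, 241.675] pointing down, gripper open.
Joint ranges: [-3, 3], [-0.9, 2.11], [0.09, 2.58], [-1.31, 4.45], [0.11, 2.69], [-2.54, 2.54]. Speed limits (rad/s): [2.39, 2.39, 3.01, 3.14, 3.14, 3.14].

### API

Orientations are given as a rotation vector (axis times angle).
In Python, from workcell import status, optics, ctrl gives the robot as it stands. The module is installed in compiled form; this text tells all that it offers.
- The arm moves only by the shell command python3 -m inch 'ROWS'. ROWS is JSON, a list that holds one entry, the list of rows, each a list of 7 numbers: the shift along the tool's x, y, z in mm, then the turn, a rotation vector about the tool's x, y, z in rad, then the opening in per cent of the stroke, from 0 (shut) to 100 (fully open). A call has 1 to 20 rows; each row is the pose to reach, as a shift and turn from the pose commanded when the call began, along the tool's axes at that moment; what a row does not reach only later rows make up. A row lasts 1/10 s, in which the tool goes at most 50 mm and 8.59 degrees, less where a joint would pass 70% of its speed; a pose out of reach is approached as far as the arm can. A call with a gripper value outside its range is refused whole. The fingers move at their own pace and stop on an object; the grip force is fixed at half the most. Time passes only in rows, so rows that repeat a pose let the fingers close. It gives the time, the measured TCP pose, the force, the opening and the grip force at its end, in the units of the state.
- status.get_obs(): the state, without advancing time (a new reading comes with each control period).
- optics.get_image(name): name is "scene" or "top" or "wrist"; returns a dict with "frame" (400x640x3 uint8, red, green, blue), "fx", "fy", "cx", "cy" (pixels), "rvec" (rotation vector, rad) and "tvec" (3), from world to camera coordinates, as OpenCV has them; the wrist camera has in their place "hand_eye" (4x4, takes a point from camera to tool coordinates, whose origin is the TCP and whose axes are the flange's). Camera axes: x right, y down, z forward; pixel columns grow to the right and rows downward; lengths in mm; the calibration is good to about 2 mm. The wrist camera is an equidistant fisheye: a pixel r from the principal point sees the ray r / f radians off the axis. A picture is of the moment at which its call begins: read the wrist's pose just before it. There is no depth.
- ctrl.close_job(): hands the job in; it is judged then, once.
The state is a dict: "t": time; "qpos": joint angles; "qvel": joint speeds; "joint_torque": joint torques, N m; "ee_pos": TCP position; "orientation": TCP orientation; "ft_force": force on the tool from outside, world axes, zero at the start; "moment": the same for the moment, N m; "width": finger opening in mm; "grasp_force": force on a finger pad.
Only numpy, scipy, OpenCV 4.12 (cv2) and the standard library are available. Lean on these libraries where they do the work, as an engineer would, in place of code of your own. Each camera call takes 0.05 s, during which the arm holds its last target. There are 200 camera calls.

### The job

Open the white blood pressure cuff case in the drawer: its lid is tucked under the keeper lip, so tip the free end up by the finger rib, draw the lid out from under the lip and lift it off. Set the lid down leaning steeply against the outside of the case, tucked edge down on the drawer floor and rib facing out, and let go; then take it again by its bare upper edge, and stand it, tucked edge down, in the narrow slot of the clear divider box, right to the bottom. Leave the pill tray, ring dish, eraser and tweezer where they are.

Things in the scene. Friction and masses are not known exactly. Their poses are not given: they have to be found in the camera images.
- nightstand: White nightstand, fixed, top drawer half open (all sizes in mm). Origin: centre of the drawer's underside; z up, x away from the robot. Drawer floor 12 above the origin, inside x -193 to 190, y -312 to 312; side walls 60 high, front panel (robot side, x -213 to -193) 95 high. The nightstand's top slab begins at x 192, its top 146 above the origin.
- case: White plastic cuff case on the drawer floor, fixed: open box 96 (x) by 132 (y) by 55 high, walls 4. Origin: centre of its underside. The lid lies on a ledge 46 above the origin, inside the rim (opening 88 by 124). Along the -y wall a keeper lip reaches inward over the lid: full width, y -66 to -50, underside 55, top 59 above the origin.
- case_lip (a point): Lower inner edge of the case's keeper lip, mid-length (case frame 0, -50, 55); axes as the case's.
- lid: Loose white plastic lid, plate 80 (x) by 120 (y) by 5, 60 g. Origin: centre of its underside; z its upper side. Seated, axes as the case's; its y = -60 (tucked) edge is 10 deep under the keeper lip, 4 of play above; 2 (y) and 4 (x) to each wall; the plate lies below the rim. Upper side: finger rib 10 thick (x), y -8 to 28, rising to 23.5 above the origin. Bare from y 28 to the free edge at y 60.
- lid_rib (a point): Centre of the top of the lid's finger rib (lid frame 0, 10, 23.5).
- lid_foot (a point): Middle of the lid's tucked edge (lid frame 0, -60, 2.5).
- lid_edge (a point): Middle of the lid's bare free edge, across from the tucked one (lid frame 0, 60, 2.5).
- box: Clear acrylic divider box on the drawer floor, fixed, 104 (x) by 94 (y) by 48 high, walls and floor 4. Origin: centre of its underside. One narrow slot runs the length of its -y side (y from -43 to -25, x from -48 to 48); the rest is two wide bays, each holding a low round thing.
- box_slot (a point): Centre of the mouth of the narrow slot, level with the rim (box frame 0, -34, 48); axes as the box's: the slot is 96 long along x, 18 wide along y, 44 deep.
- pill_tray: Grey weekly pill tray with seven lids in a row, 34 (x) by 190 (y) by 22, loose. Origin: centre of its underside.
- ring_dish: Pink ceramic ring dish, 62 across, 22 high, loose. Origin: centre of its underside.
- eraser: Off-white rubber eraser, 22 (x) by 48 (y) by 12, loose. Origin: centre of its underside.
- tweezer: Small steel tweezer, 12 (x) by 100 (y) by 7, loose. Origin: centre of its underside.
Not all that is in view belongs to the job. What is meant by the lid is not red or yellow, and is the larger of those in its own colour.

How it is judged:
By the outcome, as a careful person would: the job done as asked, in the order asked, and still so for the second after the job is handed in, with the robot touching nothing.
It also fails if it takes over 61 s, if anything falls off the work surface, if the arm or the gripper's body presses on something with over 40 N, if the wrist force passes 120 N, or if a joint passes its speed limit or range.

## Working session

There is one attempt and no reset: what is moved stays moved. The work goes in short steps, Python scripts to look and compute and a shell command to move; the robot and the scene stay as the last step left them, time stands still between calls to the robot, and variables do not carry over. Pictures are saved under pics/ and viewed, at most 10 in all, crops included, and the job is handed in when it is done.

```bash
mkdir -p pics
python3 - <<'E'
from workcell import status, optics, ctrl
import cv2,numpy as np
print(status.get_obs(), ctrl.tcp_to_tips)
for n in("scene","top"):
    d=optics.get_image(n); cv2.imwrite(f"pics/{n}0.png",d["frame"][:,:,::-1]); d.pop("frame"); print(n,d)
    np.save(f"{n}.npy",d,allow_pickle=True)
E
```

```text
{'t': 0.0, 'qpos': array([ 1.21498666e+00,  4.23853697e-01,  1.63065664e+00,  1.16473490e-06,
        1.08859152e+00, -1.90123715e-02]), 'qvel': array([ 0.00025094,  0.00090485, -0.0001911 ,  0.00033448, -0.00056013,
       -0.00191458]), 'joint_torque': array([ 3.72609036e-03, -5.44633126e+01, -2.73659617e+01,  6.46302430e-02,
        2.26467516e-02, -1.27993844e-04]), 'ee_pos': array([206.34654895, 589.4147145 , 240.90675183]), 'orientation': array([-5.26496463e-01, -3.09687381e+00,  2.32861920e-03]), 'ft_force': array([ 0.53608905, -0.13543696, -0.40990724]), 'moment': array([-0.02734781, -0.01441937, -0.02888372]), 'grasp_force': 0.0, 'width': 88.06091058238619} 19.0
scene {'fx': 437.4949800424237, 'fy': 437.4949800424237, 'cx': 319.3330314283377, 'cy': 207.15971762205226, 'rvec': array([ 1.42260767,  2.37251109, -0.70464877]), 'tvec': array([ 134.0678316 , -379.21202132, 1485.29155542])}
top {'fx': 471.97844615379915, 'fy': 471.97844615379915, 'cx': 318.01473274190647, 'cy': 208.98500852093488, 'rvec': array([ 2.13799539, -2.17327567,  0.10004609]), 'tvec': array([ 137.70055117,  514.20930185, 1089.55331023])}
```

View pics/top0.png

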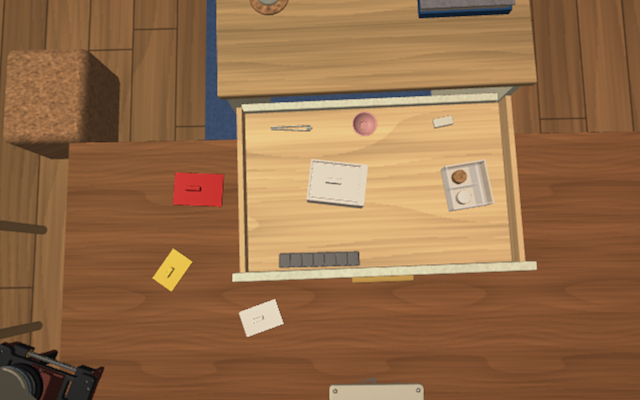

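View pics/scene0.png

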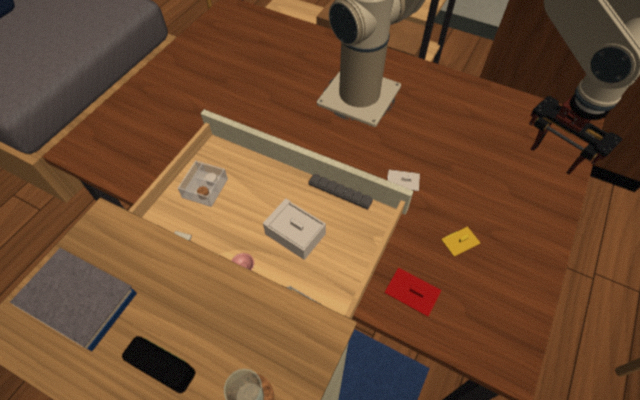

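The top view shows four lid candidates: white in the case (337,183), a smaller white one on the table (261,317), red (198,189) and yellow (172,269). The white one in the case fits, since it isn't red or yellow and is the larger white one. I'll confirm it in an enlarged crop.

Run:
```python
import cv2,numpy as np
t=cv2.imread("pics/top0.png"); s=cv2.imread("pics/scene0.png")
a=cv2.resize(t[150:218,300:375],(450,408),interpolation=cv2.INTER_CUBIC)  #x6
b=cv2.resize(t[150:218,435:500],(390-40,366),interpolation=cv2.INTER_CUBIC)
b=cv2.resize(t[155:213,437:495],(348,348),interpolation=cv2.INTER_CUBIC) #x6
c=cv2.resize(t[295:340,235:290],(220,180),interpolation=cv2.INTER_CUBIC) #x4
im=np.zeros((600,800,3),np.uint8); im[:408,:450]=a; im[:348,452:800]=b; im[410:590,0:220]=c
e=cv2.resize(s[195:265,255:335],(274,240),interpolation=cv2.INTER_CUBIC); im[355:595,452:726]=e
cv2.imwrite("pics/crop0.png",im)
```

```text
(no output)
```

View pics/crop0.png

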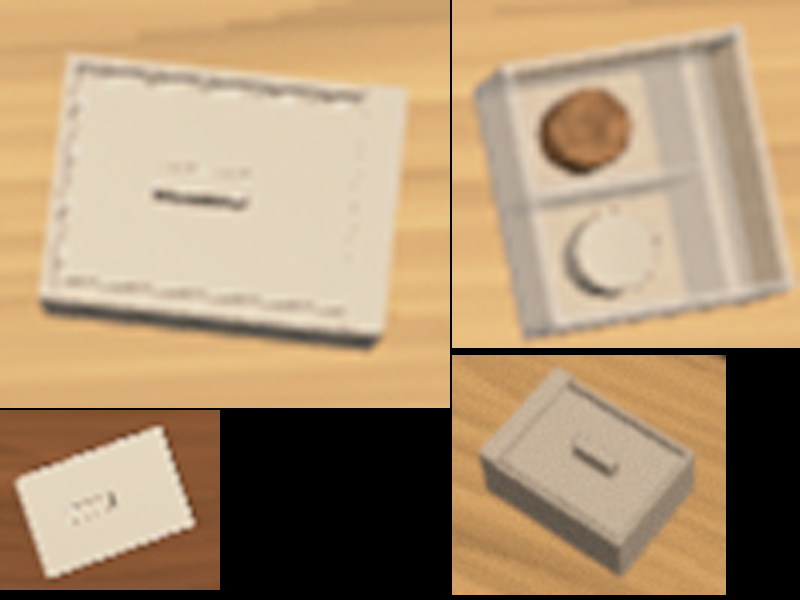

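Crop: the case lid (rib at crop (200,200)) is clearly the large white one. The keeper lip is on the right (-y) and the box's slot is on its right (-y). Next, a fit of the poses from both views.

```bash
cat > h.py <<'E'
import numpy as np,cv2
from scipy.optimize import least_squares
from scipy.spatial.transform import Rotation as R
C={n:np.load(n+".npy",allow_pickle=True).item() for n in("top","scene")}
def proj(n,P):
    d=C[n];p=R.from_rotvec(d["rvec"]).apply(P)+d["tvec"]
    return p[:,:2]/p[:,2:]*[d["fx"],d["fy"]]+[d["cx"],d["cy"]]
def place(p,L):
    return R.from_euler("z",p[3]).apply(L)+p[:3]
def fit(L,views,p0):  # views: {name:(idx,pix)}
    def f(p): return np.concatenate([(proj(n,place(p,L[i]))-np.array(u)).ravel() for n,(i,u) in views.items()])
    r=least_squares(f,p0,x_scale=[10,10,10,.1],loss="soft_l1"); return r.x,f(r.x).reshape(-1,2)
E
python3 - <<'E'
from h import *
for n in C: print(n,-R.from_rotvec(C[n]["rvec"]).inv().apply(C[n]["tvec"]))
# case corners: lip -y z59 , rim +y z55 ; order (+x+y),(-x+y),(+x-y),(-x-y)
L=np.array([[48,66,55],[-48,66,55],[48,-66,59],[-48,-66,59.]])
top=[(311.3,159.2),(306.7,200.3),(368,164.7),(363.7,206.3)]
S=lambda x,y:(255+(x-452)/3.425,195+(y-355)/3.425)
sc=[S(622,548),S(692,455),S(485,460),S(560,370)]
print(fit(L,{"top":([0,1,2,3],top),"scene":([0,1,2,3],sc)},[650,100,50,0]))
L=np.array([[52,47,48],[-52,47,48],[52,-47,48],[-52,-47,48.]])
print(fit(L,{"top":([0,2,3],[(445.8,167.5),(485,159.7),(493.3,203)])},[650,-200,50,0.1]))
from workcell import optics
d=optics.get_image("wrist");d.pop("frame");print(d)
E
```

```text
top [ 392.30166854  109.92498601 1142.15365081]
scene [1051.85347293  418.77564474 1042.16034085]
(array([ 5.73474443e+02,  8.33964137e+01,  4.67383561e+00, -1.21797755e-01]), array([[-0.17770435,  0.51167498],
       [-0.05206829, -0.04614683],
       [-0.36960789,  0.35389691],
       [-0.03694608, -0.35306586],
       [-0.24309308,  0.15177631],
       [ 1.08872856,  0.31872453],
       [-1.2693257 , -0.94091593],
       [-0.63443361,  0.19211215]]))
(array([ 5.67827309e+02, -2.31377418e+02, -1.92978875e+01,  1.53552224e-01]), array([[-0.04157199, -0.52698987],
       [-0.39984936,  0.60835478],
       [ 0.44758042, -0.05304548]]))
{'fx': 309.70691628693146, 'fy': 309.70691628693146, 'cx': 320.63262419681513, 'cy': 205.86423496162377, 'hand_eye': array([[-5.03740324e-04, -9.64991834e-01, -2.62279442e-01,
         7.24054824e+01],
       [ 9.99999646e-01, -3.09440052e-04, -7.82116283e-04,
        -5.81906742e-01],
       [ 6.73576063e-04, -2.62279743e-01,  9.64991649e-01,
        -1.43335990e+02],
       [ 0.00000000e+00,  0.00000000e+00,  0.00000000e+00,
         1.00000000e+00]])}
```

```bash
python3 -m inch '[[[-514,-356,60,0,0,1.356,100],[-514,-356,60,0,0,1.356,100],[-514,-356,60,0,0,1.356,100],[-514,-356,60,0,0,1.356,100],[-514,-356,60,0,0,1.356,100],[-514,-356,60,0,0,1.356,100],[-514,-356,60,0,0,1.356,100],[-514,-356,60,0,0,1.356,100],[-514,-356,60,0,0,1.356,100],[-514,-356,60,0,0,1.356,100],[-514,-356,60,0,0,1.356,100],[-514,-356,60,0,0,1.356,100],[-514,-356,60,0,0,1.356,100],[-514,-356,60,0,0,1.356,100],[-514,-356,60,0,0,1.356,100],[-514,-356,60,0,0,1.356,100],[-514,-356,60,0,0,1.356,100],[-514,-356,60,0,0,1.356,100]]]'
cat >> h.py <<'E'
def wproj(w,P):  # w: dict ee_pos, orientation, cam
    T=w["cam"]["hand_eye"]; p=R.from_rotvec(w["o"]).inv().apply(P-w["p"])
    p=(p-T[:3,3])@T[:3,:3]; rho=np.hypot(p[:,0],p[:,1]); th=np.arctan2(rho,p[:,2])
    return p[:,:2]/rho[:,None]*th[:,None]*w["cam"]["fx"]+[w["cam"]["cx"],w["cam"]["cy"]]
def wsnap(name):
    from workcell import status,optics
    s=status.get_obs(); d=optics.get_image("wrist"); im=d.pop("frame")
    cv2.imwrite(f"pics/{name}.png",im[:,:,::-1]); w=dict(p=s["ee_pos"],o=s["orientation"],cam=d); np.save(name+".npy",w,allow_pickle=True); return s
def wload(name): return np.load(name+".npy",allow_pickle=True).item()
def wfit(L,views,p0):
    def f(p): return np.concatenate([((proj(n,place(p,L[i])) if n in C else wproj(wload(n),place(p,L[i])))-np.array(u)).ravel() for n,(i,u) in views.items()])
    r=least_squares(f,p0,x_scale=[10,10,10,.1],loss="soft_l1"); return r.x,f(r.x).reshape(-1,2)
E
python3 - <<'E'
from h import *
s=wsnap("w1"); print(s["t"],s["qpos"],s["ee_pos"],s["orientation"])
E
```

```text
t: 1.95
ee_pos: [573.5, 85.1, 181.9]
orientation: [2.351, 2.084, 0.0]
ft_force: [-0.3, 0.4, -0.1]
width: 87.7
grasp_force: 0.0
1.95 [1.26682602e-01 4.32941749e-01 1.77573095e+00 4.91378717e-05
 9.32817378e-01 2.47052824e-01] [573.52405854  85.05439773 181.8878272 ] [2.35104802e+00 2.08375127e+00 1.68055114e-04]
```

View pics/w1.png

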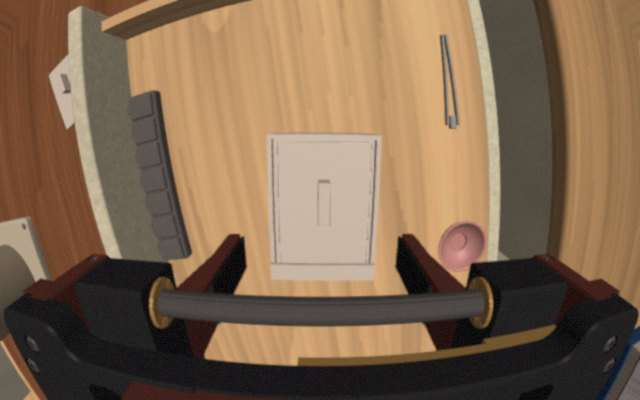

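Wrist view: case rim corners at (267,134) and (383,134), lip corners (271,279) and (374,279), rib about (324,203). I need a second wrist viewpoint and one over the box.

```bash
python3 -m inch '[[[-90,0,0,0,0,0,100],[-90,0,0,0,0,0,100],[-90,0,0,0,0,0,100],[-90,0,0,0,0,0,100]]]' >/dev/null
python3 -c "from h import *;wsnap('w2')"
python3 -m inch '[[[-203,35,0,0,0,-0.274,100],[-203,35,0,0,0,-0.274,100],[-203,35,0,0,0,-0.274,100],[-203,35,0,0,0,-0.274,100],[-203,35,0,0,0,-0.274,100],[-203,35,0,0,0,-0.274,100],[-203,35,0,0,0,-0.274,100]]]'
python3 -c "
from h import *
print(wsnap('w3')['qpos'])
a,b=[cv2.imread(f'pics/{n}.png') for n in('w2','w3')]
im=np.vstack([a[:250,180:470],b[:,:][40:290,180:470]]); im=cv2.resize(im,(696,1200)) 
cv2.imwrite('pics/w23.png',np.hstack([cv2.resize(a[20:270,190:450],(400,385)),cv2.resize(b[20:270,190:450],(400,385))]))
"
```

```text
t: 3.15
ee_pos: [573.1, -209.3, 181.4]
orientation: [-2.045, -2.384, -0.0]
ft_force: [0.1, -0.2, -0.1]
width: 87.9
grasp_force: 0.0
[-3.69936745e-01  4.74345363e-01  1.70636525e+00  5.47419152e-04
  9.61767207e-01 -5.23200329e-01]
```

View pics/w23.png

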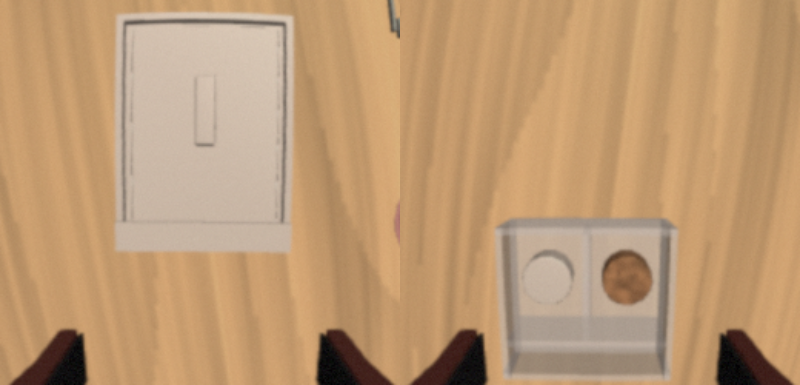

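Run:
```python
from h import *
Q=lambda u,v,o=0:(190+(u-o)/1.5385,20+v/1.54)
np.set_printoptions(precision=2,suppress=True)
# case
L=np.array([[48,66,55],[-48,66,55],[48,-66,59],[-48,-66,59.],[0,10,69.5]])
top=[(311.3,159.2),(306.7,200.3),(368,164.7),(363.7,206.3)]
w1=[(383,134),(267,134),(374,279),(271,279),(324,203)]
w2=[Q(294,14),Q(117,15),Q(290,251),Q(116,250),Q(205,110)]
for v in ({"w1":(range(5),w1),"w2":(range(5),w2)},{"w1":(range(5),w1),"w2":(range(5),w2),"top":(range(4),top)}):
    x,r=wfit(L,{k:(list(i),u) for k,(i,u) in v.items()},[573,83,10,-.12]); print(x); 
print(r)
L=np.array([[52,47,48],[-52,47,48],[52,-47,48],[-52,-47,48.]])
w3=[Q(677,229,400),Q(497,229,400),Q(670,377,400),Q(505,377,400)]
x,r=wfit(L,{"w3":([0,1,2,3],w3)},[570,-232,10,.15]);print(x,r)
x,r=wfit(L,{"w3":([0,1,2,3],w3),"top":([0,2,3],[(445.8,167.5),(485,159.7),(493.3,203)])},[570,-232,10,.15]);print(x,r)
# rib height triangulated alone
def f(p): return np.concatenate([(wproj(wload(n),p[None])-u).ravel() for n,u in(("w1",w1[4]),("w2",w2[4]))])
print(least_squares(f,[573,90,80.]).x)
```

```text
[574.78  81.68  11.76  -0.13]
[574.67  81.76  11.6   -0.13]
[[-1.41  0.88]
 [-0.03 -0.37]
 [-0.23  0.15]
 [ 0.48 -0.56]
 [-0.15  0.25]
 [-0.63  0.69]
 [-0.1  -0.93]
 [ 0.48  0.07]
 [ 0.1   0.01]
 [-0.21 -1.97]
 [ 0.61 -0.86]
 [ 0.38 -1.21]
 [ 0.73 -0.53]
 [ 0.7  -1.03]]
[ 565.76 -225.19    7.19    0.15] [[-0.11 -0.15]
 [-0.12 -0.11]
 [-0.14  0.46]
 [ 0.44 -0.15]]
[ 565.59 -225.2     6.47    0.15] [[-0.43 -0.31]
 [-0.15 -0.23]
 [-0.39  0.11]
 [ 0.41 -0.48]
 [ 0.15 -1.8 ]
 [ 0.73 -0.71]
 [ 1.68 -0.36]]
[576.03  90.6   76.21]
```

Case base is at z≈11.8, matching the drawer floor at 12, and the rib at about (576,91). Now to the rib with the fingers at 45 % so they pass inside the rim.

```bash
python3 -m inch '[[[297,48.6,50,0,0,0.282,45],[297,48.6,50,0,0,0.282,45],[297,48.6,50,0,0,0.282,45],[297,48.6,50,0,0,0.282,45],[297,48.6,50,0,0,0.282,45],[297,48.6,50,0,0,0.282,45],[297,48.6,50,0,0,0.282,45],[297,48.6,50,0,0,0.282,45],[297,48.6,60,0,0,0.282,45],[297,48.6,60,0,0,0.282,45]]]'
python3 - <<'E'
from h import *
s=wsnap("w4"); im=cv2.imread("pics/w4.png")
cv2.imwrite("pics/w4c.png",cv2.resize(im[20:320,160:500],(680,600)))
E
```

```text
t: 4.2
ee_pos: [575.3, 88.8, 120.6]
orientation: [-2.361, -2.071, 0.002]
ft_force: [0.2, -0.2, -0.2]
width: 39.5
grasp_force: 0.0
```

View pics/w4c.png

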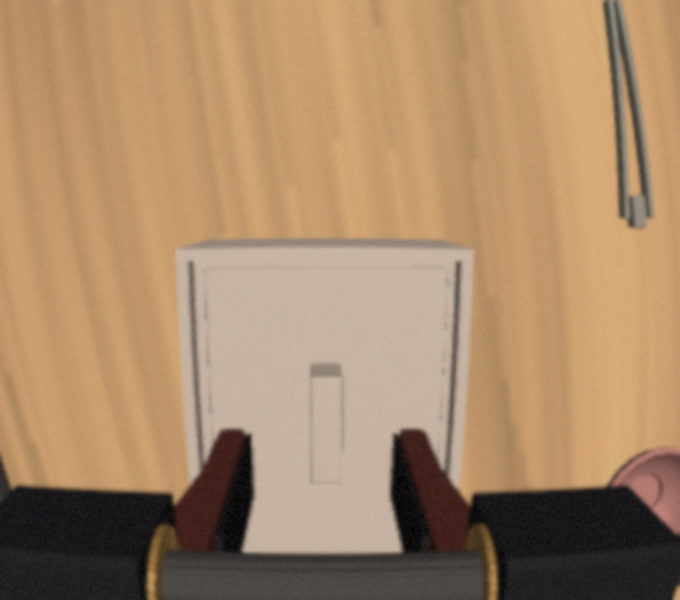

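The rib (crop centre x 326) is centred between the fingers (252–392). Descend and close.

```bash
python3 -m inch '[[[2,0.7,20,0,0,0,45],[2,0.7,35,0,0,0,45],[2,0.7,35,0,0,0,45],[2,0.7,35,0,0,0,45],[2,0.7,35,0,0,0,0],[2,0.7,35,0,0,0,0],[2,0.7,35,0,0,0,0],[2,0.7,35,0,0,0,0],[2,0.7,35,0,0,0,0],[2,0.7,35,0,0,0,0],[2,0.7,35,0,0,0,0]]]'
```

```text
t: 5.35
ee_pos: [577.3, 91.8, 87.0]
orientation: [2.361, 2.072, 0.001]
ft_force: [-1.3, 0.5, 4.1]
width: 9.7
grasp_force: 30.0
```

```bash
python3 -m inch '[[[-0.5,0,-3.5,0,0.04,0,0],[-1.8,0,-7,0,0.087,0,0],[-3.2,0,-10,0,0.131,0,0],[-4.6,0,-12.7,0,0.175,0,0],[-4.6,0,-12.7,0,0.175,0,0],[-4.6,0,-12.7,0,0.175,0,0]]]'
```

```text
t: 5.95
ee_pos: [576.3, 86.9, 99.1]
orientation: [-2.271, -1.992, -0.197]
ft_force: [0.6, -0.8, 0.1]
width: 8.8
grasp_force: 30.0
```

```bash
python3 -c "
from workcell import optics
import cv2,numpy as np
a=optics.get_image('scene')['frame'][185:265,240:340];b=optics.get_image('wrist')['frame'][40:280,180:460]
cv2.imwrite('pics/c5.png',np.hstack([cv2.resize(a,(400,320)),cv2.resize(b,(373,320))])[:,:,::-1])"
```

```text
(no output)
```

View pics/c5.png

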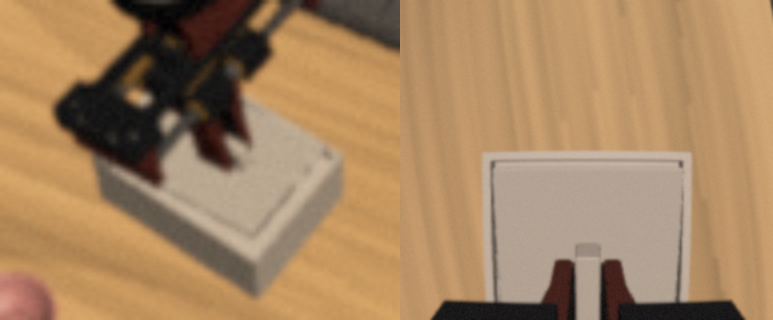

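Run:
```python
from h import *
s=wsnap("w6"); w=wload("w6"); np.set_printoptions(precision=1,suppress=True)
cz=lambda L:place([574.8,81.7,11.8,-.13],np.array(L,float))
f=lambda P:(wproj(w,P)-[180,40])*[373/280,320/240]+[400,0]
print("rim",f(cz([[-48,66,55],[48,66,55]])))
print("seated edge",f(cz([[-40,60,51],[40,60,51],[-5,28,69.5],[5,28,69.5]])))
T=R.from_rotvec(w["o"])
held=T.apply(np.array([[50,-40,24],[50,40,24],[18,-5,5.5],[18,5,5.5]]))+w["p"]
print("held",f(held), held[:2])
```

```text
rim [[483.2 151.9]
 [692.1 151.9]]
seated edge [[501.8 164.9]
 [673.5 164.9]
 [575.7 238.8]
 [599.6 238.8]]
held [[493.2 164.5]
 [685.9 164.5]
 [576.8 253.1]
 [602.9 253.1]] [[543.6 145.6  84.2]
 [623.  135.2  84.2]]
```

The lid is held: edge and rib pixels match the "held" prediction. Draw out and lift.

```bash
python3 -m inch '[[[5.9,0,1,0,0,0,0],[11.8,0,2,0,0,0,0],[17.7,0,3.1,0,0,0,0],[17.7,0,3.1,0,0,0,0],[19.5,0,-6.8,0,0,0,0],[23,0,-26,0,0,0,0],[30,0,-66,0,0,0,0],[38.5,0,-115,0,0,0,0],[38.5,0,-115,0,0,0,0],[38.5,0,-115,0,0,0,0]]]'
python3 - <<'E'
from h import *
s=wsnap("w7"); w=wload("w7")
print(s["qpos"],s["ee_pos"])
T=R.from_rotvec(w["o"]); print(T.as_matrix())
E
```

```text
t: 7.1
ee_pos: [579.4, 104.8, 221.1]
orientation: [-2.271, -1.993, -0.203]
ft_force: [0.3, 0.1, -1.2]
width: 9.7
grasp_force: 30.0
[0.07445191 0.38011791 1.76361161 0.20810907 0.96877765 0.08866581] [579.44806684 104.78430362 221.14035369]
[[ 0.1272146   0.99153575  0.02594798]
 [ 0.9763866  -0.1297903   0.17269536]
 [ 0.17460142  0.00336588 -0.98463344]]
```

```bash
python3 -m inch '[[[-40,0,-10,0,0.14,0,0],[-80,0,-20,0,0.28,0,0],[-120,-0.3,-30,0,0.42,0,0],[-132,-0.3,-32.6,0,0.57,0,0],[-132,-0.3,-32.6,0,0.71,0,0],[-132,-0.3,-32.6,0,0.85,0,0],[-132,-0.3,-32.6,0,0.99,0,0],[-132,-0.3,-32.6,0,1.134,0,0],[-132,-0.3,-32.6,0,1.134,0,0],[-132,-0.3,-32.6,0,1.134,0,0],[-132,-0.3,-32.6,0,1.134,0,0],[-132,-0.3,-32.6,0,1.134,0,0]]]'
python3 - <<'E'
from h import *
from workcell import status
s=status.get_obs(); print(s["t"],s["qpos"],s["ee_pos"]); print(R.from_rotvec(s["orientation"]).as_matrix().round(3))
E
```

```text
t: 8.35
ee_pos: [561.2, -29.1, 229.6]
orientation: [-1.508, -1.327, -1.156]
ft_force: [-0.1, 0.5, -0.5]
width: 9.6
grasp_force: 30.0
8.35 [-0.54909355  0.72007307  1.75975166  1.080211    1.60620893 -0.97679413] [561.20822896 -29.07235303 229.57170208]
[[ 0.032  0.992  0.125]
 [ 0.26  -0.129  0.957]
 [ 0.965  0.002 -0.261]]
```

```bash
python3 -m inch '[[[-45,-0.1,12,0,0,0,0],[-90,-0.2,24,0,0,0,0],[-120,-0.3,32.4,0,0,0,0],[-130,-0.3,35.2,0,0,0,0],[-131,-0.3,35.5,0,0,0,0],[-131,-0.3,35.5,0,0,0,0],[-131,-0.3,35.5,0,0,0,0]]]'
python3 - <<'E'
from h import *
from workcell import status,optics
s=status.get_obs(); print(s["qpos"])
cs=optics.get_image('scene')['frame'][150:300,200:400]; b=optics.get_image('top')['frame'][130:250,290:500]
cv2.imwrite('pics/c8.png',np.hstack([cv2.resize(cs,(400,300)),cv2.resize(b,(400,300))])[:,:,::-1])
E
```

```text
t: 9.05
ee_pos: [561.4, -29.4, 94.5]
orientation: [-1.507, -1.326, -1.158]
ft_force: [0.5, -0.1, -0.5]
width: 9.8
grasp_force: 30.0
[-0.54981473  0.95430069  1.72078009  1.08305532  1.51554008 -1.14958344]
```

View pics/c8.png

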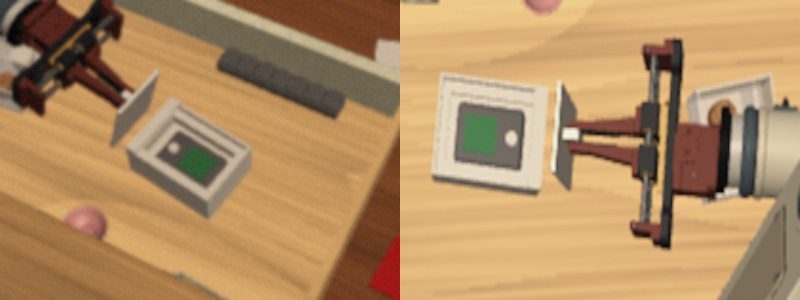

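The lid stands just off the lip side of the case and the case is open. Lower to the floor, watching the force.

```bash
python3 -m inch '[[[-3,0,0.8,0,0,0,0],[-5.8,0,1.6,0,0,0,0],[-5.8,0,1.6,0,0,0,0],[-5.8,0,1.6,0,0,0,0]]]'; python3 -m inch '[[[-1,0,0.26,0,0,0,0],[-1,0,0.26,0,0,0,0]]]'
```

```text
t: 9.55
ee_pos: [561.0, -29.2, 87.9]
orientation: [-1.505, -1.322, -1.159]
ft_force: [-0.4, -1.0, 5.6]
width: 9.7
grasp_force: 30.0
t: 9.75
ee_pos: [561.1, -29.2, 87.8]
orientation: [-1.504, -1.321, -1.16]
ft_force: [-1.4, -2.8, 11.0]
width: 9.6
grasp_force: 30.0
```

```bash
python3 -m inch '[[[1.5,0,-0.4,0,0,0,0],[3.5,0,7,0,0,0,0],[5.6,0,15,0,0,0,0],[5.6,0,15,0,0,0,0],[5.6,0,15,0,0,0,0]]]';python3 -m inch '[[[0.5,0,1.9,0,0,0,0],[0.5,0,1.9,0,0,0,0]]]'; python3 -m inch '[[[0.5,0,1.9,0,0,0,0],[0.5,0,1.9,0,0,0,0]]]'
```

```text
t: 10.25
ee_pos: [563.1, -12.6, 87.8]
orientation: [-1.506, -1.323, -1.158]
ft_force: [1.3, 0.6, 6.0]
width: 10.0
grasp_force: 30.0
t: 10.45
ee_pos: [563.4, -11.2, 87.6]
orientation: [-1.507, -1.323, -1.158]
ft_force: [0.2, -2.5, 6.8]
width: 9.7
grasp_force: 30.0
t: 10.65
ee_pos: [563.5, -9.3, 87.5]
orientation: [-1.507, -1.323, -1.157]
ft_force: [0.2, -3.7, 5.6]
width: 9.5
grasp_force: 30.0
```

```bash
python3 -m inch '[[[0.4,0,1.5,0,0,0,0],[0.4,0,1.5,0,0,0,0]]]'; python3 -m inch '[[[0.3,0,1.2,0,0,0,0],[0.3,0,1.2,0,0,0,0]]]'
```

```text
t: 10.85
ee_pos: [563.7, -8.1, 87.4]
orientation: [-1.507, -1.323, -1.157]
ft_force: [-0.7, -4.8, 5.0]
width: 9.9
grasp_force: 30.0
t: 11.05
ee_pos: [563.8, -7.9, 87.5]
orientation: [-1.508, -1.324, -1.158]
ft_force: [-4.2, -13.0, 6.1]
width: 10.0
grasp_force: 30.0
```

Contact with the case. Ease 1 mm, release and draw back.

```bash
python3 -m inch '[[[-0.3,0,-1.1,0,0,0,0],[-0.3,0,-1.1,0,0,0,18],[-0.3,0,-1.1,0,0,0,30],[-0.3,0,-1.1,0,0,0,45],[-0.3,0,-1.1,0,0,0,45],[-0.3,0,-1.1,0,0,0,45],[-0.3,0,-10,0,0,0,45],[-0.3,0,-30,0,0,0,45],[-0.3,0,-60,0,0,0,45],[-0.3,0,-80,0,0,0,45],[-0.3,0,-80,0,0,0,45]]]'
python3 - <<'E'
from h import *
from workcell import optics
s=wsnap("w9"); print(s["ee_pos"],R.from_rotvec(s["orientation"]).as_matrix().round(3))
cs=optics.get_image('scene')['frame']; cv2.imwrite("pics/s9.png",cs[:,:,::-1])
t=optics.get_image('top')['frame'];cv2.imwrite("pics/t9.png",t[:,:,::-1])
w=cv2.imread("pics/w9.png")
cv2.imwrite('pics/c9.png',np.hstack([cv2.resize(cs[170:290,230:350],(300,300))[:,:,::-1],cv2.resize(w[50:350,140:500],(480,400))[:300],]))
cv2.imwrite('pics/c9.png',np.vstack([np.hstack([cv2.resize(cs[180:255,255:330],(400,400))[:,:,::-1],cv2.resize(t[150:220,310:380],(400,400))[:,:,::-1]]),np.hstack([cv2.resize(w[100:300,170:470],(300,200)),np.zeros((200,500,3),np.uint8)])]))
E
```

```text
t: 12.15
ee_pos: [554.3, -87.0, 108.4]
orientation: [-1.511, -1.324, -1.16]
ft_force: [0.6, 0.4, -0.8]
width: 39.4
grasp_force: 0.0
[554.32149698 -87.01910924 108.41686117] [[ 0.032  0.991  0.13 ]
 [ 0.258 -0.133  0.957]
 [ 0.965  0.003 -0.26 ]]
```

View pics/c9.png

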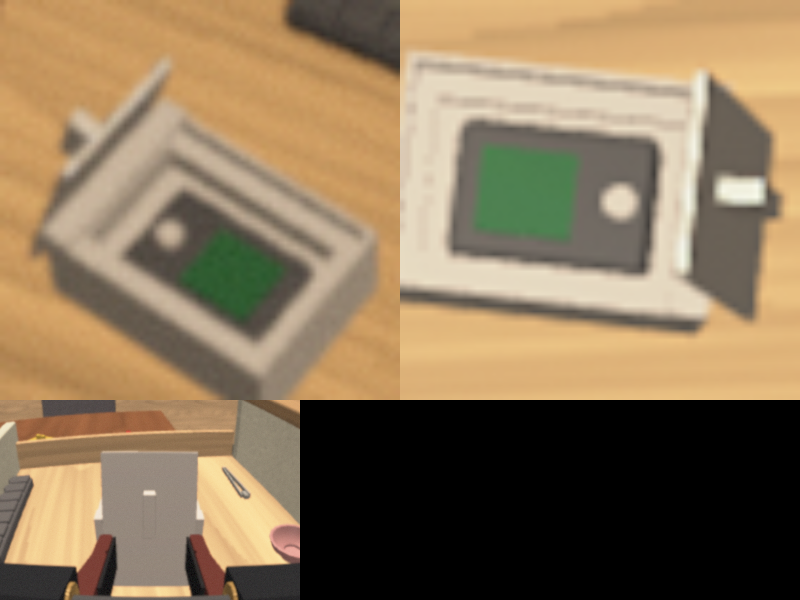

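The lid leans steeply on the case with its rib out and foot on the floor. In the wrist view its upper edge runs (272,152) to (366,152). Fit its pose from w9 and the top view.

Run:
```python
from h import *
np.set_printoptions(precision=2,suppress=True)
w=wload("w9")
L=np.array([[-40,60,5],[40,60,5],[-40,-60,5],[40,-60,5],[-5,28,23.5],[5,28,23.5],[-40,60,2.5],[40,60,2.5]],float)
def pl(p):  # foot-bottom corner middle x,y ; yaw ; tilt
    return R.from_euler("z",p[2]).apply(R.from_euler("x",p[3]).apply(L-[0,-60,0]))+[p[0],p[1],12]
U=np.array([(272,152),(366,152),(273,282),(367,284)])
V=np.array([(374,185.9),(374,181.1),(359.7,198.1),(362.2,162.6)])
def f(p):
    P=pl(p); return np.concatenate([(wproj(w,P[:4])-U).ravel(),(proj("top",P[4:])-V).ravel()])
r=least_squares(f,[564,0,-.13,1.3],x_scale=[5,5,.1,.1],loss="soft_l1")
print(r.x,np.degrees(r.x[2:])); print(f(r.x).reshape(-1,2))
P=pl(r.x);print("edge mid",P[6:].mean(0))
# wrist only
g=least_squares(lambda p:f(p)[:8],[564,0,-.13,1.3],x_scale=[5,5,.1,.1]).x; print("wrist",g,pl(g)[6:].mean(0))
```

```text
[563.08  -0.28  -0.13   1.27] [-7.64 72.66]
[[-2.56 -1.15]
 [ 0.92 -1.03]
 [ 1.56  1.98]
 [-5.3   0.21]
 [-0.64 -0.41]
 [-0.17 -0.02]
 [-0.56 -0.09]
 [ 0.91 -0.65]]
edge mid [567.52  32.81 127.29]
wrist [564.15  -1.39  -0.13   1.16] [570.17  44.27 122.84]
```

```bash
python3 -m inch '[[[48,0,-13,0,0,0,45],[96,0.3,-26,0,0,0,45],[110,0,0,0,-0.14,0,45],[125,-1,30,0,-0.28,0,45],[148.6,-2.4,60,0,-0.42,0,45],[148.6,-2.4,82.9,0,-0.56,0,45],[148.6,-2.4,82.9,0,-0.7,0,45],[148.6,-2.4,82.9,0,-0.84,0,45],[148.6,-2.4,82.9,0,-0.98,0,45],[148.6,-2.4,82.9,0,-1.12,0,45],[148.6,-2.4,82.9,0,-1.26,0,45],[148.6,-2.4,82.9,0,-1.31,0,45],[148.6,-2.4,82.9,0,-1.31,0,45],[148.6,-2.4,82.9,0,-1.31,0,45]]]'
python3 -m inch '[[[0,0,0,0,0,0.14,45],[0,0,0,0,0,0.28,45],[0,0,0,0,0,0.42,45],[0,0,0,0,0,0.56,45],[0,0,0,0,0,0.7,45],[0,0,0,0,0,0.84,45],[0,0,0,0,0,0.98,45],[0,0,0,0,0,1.12,45],[0,0,0,0,0,1.26,45],[0,0,0,0,0,1.4,45],[0,0,0,0,0,1.54,45],[0,0,0,0,0,1.571,45],[0,0,0,0,0,1.571,45]]]'
python3 -m inch '[[[0,0,0,-0.14,0,0,45],[0,0,0,-0.28,0,0,45],[0,0,0,-0.28,0,0,45],[0,0,0,-0.28,0,0,45],[0,0,0,-0.28,0,0,45]]]'
python3 - <<'E'
from h import *
s=wsnap("w10");w=wload("w10"); print(s["qpos"]);T=R.from_rotvec(s["orientation"]).as_matrix();print(T.round(3))
np.set_printoptions(precision=1,suppress=True)
for e in ([567.5,32.8,127.3],[568.6,29.3,128.7]): print((np.array(e)-s["ee_pos"])@T, wproj(w,np.array([e])))
E
```

```text
t: 13.7
ee_pos: [565.8, 35.5, 229.0]
orientation: [-2.358, -2.074, 0.001]
ft_force: [-0.1, -0.8, -0.3]
width: 39.4
grasp_force: 0.0
t: 15.0
ee_pos: [566.1, 33.8, 229.2]
orientation: [-3.135, 0.207, 0.002]
ft_force: [-1.2, -0.4, 0.5]
width: 39.1
grasp_force: 0.0
t: 15.5
ee_pos: [566.3, 34.0, 229.5]
orientation: [2.857, -0.187, -0.028]
ft_force: [0.2, -0.4, -0.7]
width: 39.3
grasp_force: 0.0
[ 0.17358702  0.39708112  1.73247743 -0.29609913  1.11624579  2.0195567 ]
[[ 0.991 -0.125 -0.037]
 [-0.13  -0.953 -0.273]
 [-0.001  0.275 -0.961]]
[  1.5 -27.1  98.5] [[286.7 209.9]]
[  3.  -23.5  98.1] [[290.9 208.2]]
```

```bash
python3 -m inch '[[[2,-25,40,0,0,0,45],[2,-25,62,0,0,0,45],[2,-25,62,0,0,0,45],[2,-25,62,0,0,0,45]]]'
python3 - <<'E'
from h import *
s=wsnap("w11");w=wload("w11");T=R.from_rotvec(s["orientation"]).as_matrix()
np.set_printoptions(precision=1,suppress=True,linewidth=160)
f=lambda q: wproj(w,(np.array(q,float)@T.T)+s["ee_pos"])
print("edge expected centre, +-2.5 thick, at tool x 0,30:",f([[0,-2.5,36],[0,2.5,36],[30,-2.5,36],[30,2.5,36]]), "rib tip",f([[0,21,68]]))
im=cv2.cvtColor(cv2.imread("pics/w11.png"),cv2.COLOR_BGR2GRAY)
for r in (120,150,180,200,215): print(r,im[r-1:r+2,270:380].mean(0).astype(int).tolist())
E
```

```text
t: 15.95
ee_pos: [569.6, 40.3, 163.6]
orientation: [2.855, -0.188, -0.027]
ft_force: [1.1, 0.3, -0.1]
width: 39.5
grasp_force: 0.0
edge expected centre, +-2.5 thick, at tool x 0,30: [[315.7 239.9]
 [323.8 239.9]
 [315.5 192.7]
 [323.9 192.7]] rib tip [[349.  223.5]]
120 [157, 156, 155, 157, 157, 157, 158, 158, 157, 157, 158, 157, 158, 156, 158, 158, 159, 159, 159, 158, 159, 160, 160, 160, 158, 160, 158, 161, 161, 161, 160, 161, 162, 161, 162, 161, 162, 162, 163, 162, 164, 163, 161, 163, 162, 163, 163, 162, 163, 164, 165, 164, 165, 165, 163, 165, 166, 168, 167, 167, 167, 169, 168, 167, 169, 168, 169, 170, 168, 171, 169, 170, 169, 171, 171, 171, 171, 171, 172, 173, 172, 174, 172, 172, 174, 172, 174, 174, 175, 174, 174, 173, 175, 174, 174, 175, 175, 176, 176, 176, 177, 175, 176, 175, 178, 177, 176, 177, 177, 178]
150 [124, 123, 123, 117, 114, 112, 113, 113, 112, 113, 112, 110, 110, 110, 107, 106, 109, 106, 104, 104, 105, 103, 103, 104, 105, 102, 104, 102, 104, 100, 102, 102, 104, 109, 117, 126, 132, 136, 144, 150, 156, 160, 160, 163, 163, 163, 163, 164, 164, 163, 164, 162, 163, 163, 165
[... 1201 characters left out ...]
67, 167, 168, 167, 168, 168, 167, 168, 169, 170, 170, 170, 170, 170, 170, 170, 169, 169, 170, 170, 168, 167, 168, 166, 168, 167, 166, 164, 164, 164, 164, 164]
215 [111, 99, 88, 87, 85, 85, 80, 76, 68, 62, 70, 114, 158, 179, 184, 183, 184, 183, 183, 184, 184, 185, 184, 184, 181, 176, 162, 152, 167, 179, 183, 185, 183, 183, 184, 183, 184, 184, 184, 184, 183, 181, 172, 171, 189, 202, 203, 202, 200, 192, 167, 120, 90, 93, 98, 102, 100, 101, 103, 101, 100, 101, 100, 101, 101, 103, 102, 103, 103, 104, 102, 102, 101, 102, 101, 100, 104, 119, 147, 165, 171, 173, 173, 171, 172, 170, 170, 171, 171, 171, 171, 171, 171, 171, 172, 172, 172, 173, 171, 174, 173, 174, 174, 173, 174, 173, 174, 174, 174, 172]
```

The bright upper edge is at columns 313–320, against 319.7 for the tool centre: about -1.9 mm in tool y, with the lid about 2° flatter. Correct, go down and grip.

```bash
python3 -m inch '[[[0,-1.9,10,-0.035,0,0,45],[0,-1.8,28,-0.035,0,0,45],[0,-1.7,41,-0.035,0,0,45],[0,-1.7,41,-0.035,0,0,45],[0,-1.7,41,-0.035,0,0,45],[0,-1.7,41,-0.035,0,0,45]]]'
python3 -m inch '[[[0,0,0,0,0,0,25],[0,0,0,0,0,0,15],[0,0,0,0,0,0,8],[0,0,0,0,0,0,0],[0,0,0,0,0,0,0],[0,0,0,0,0,0,0],[0,0,0,0,0,0,0]]]'
```

```text
t: 16.6
ee_pos: [568.9, 31.5, 124.3]
orientation: [2.821, -0.184, -0.027]
ft_force: [0.0, -0.3, 0.5]
width: 39.6
grasp_force: 0.0
t: 17.3
ee_pos: [568.2, 31.2, 123.4]
orientation: [2.82, -0.184, -0.029]
ft_force: [-0.3, -0.5, 1.1]
width: 4.7
grasp_force: 30.0
```

```bash
python3 -m inch '[[[0,6,-19,0,0,0,0],[0,18,-57,0,0,0,0],[0,31,-95,0,0,0,0],[0,37,-114,0.1,0,0,0],[0,37,-114,0.2,0,0,0],[0,37,-114,0.315,0,0,0],[0,37,-114,0.315,0,0,0],[0,37,-114,0.315,0,0,0],[0,37,-114,0.315,0,0,0]]]'
python3 - <<'E'
from h import *
from workcell import optics
s=wsnap("w12"); T=R.from_rotvec(s["orientation"]).as_matrix(); print(s["ee_pos"],s["qpos"],T.round(3))
cv2.imwrite("pics/t12.png",optics.get_image('top')['frame'][:,:,::-1]);cv2.imwrite("pics/s12.png",optics.get_image('scene')['frame'][:,:,::-1])
Q=lambda u,v,o=400:(190+(u-o)/1.5385,20+v/1.54)
L=np.array([[52,47,48],[-52,47,48],[52,-47,48],[-52,-47,48.]])
w3=np.array([Q(677,229),Q(497,229),Q(670,377),Q(505,377)]);tp=np.array([(445.8,167.5),(485,159.7),(493.3,203)])
for z in (11.8,):
  for k in (0,1):
    def f(q):
        P=place([q[0],q[1],z,q[2]],L); a=(wproj(wload("w3"),P)-w3).ravel()
        return np.concatenate([a,(proj("top",P[[0,2,3]])-tp).ravel()]) if k else a
    r=least_squares(f,[566,-226,.15],x_scale=[5,5,.1]); print(r.x.round(3),f(r.x).reshape(-1,2).round(1).tolist())
    q=r.x; print("slot",place([q[0],q[1],z,q[2]],np.array([[0,-34,48.]])))
im=cv2.cvtColor(cv2.imread("pics/w3.png"),cv2.COLOR_BGR2GRAY)
for c in (270,300,330): print(c,im[150:275,c-1:c+2].mean(1).astype(int).tolist())
im=cv2.cvtColor(cv2.imread("pics/w12.png"),cv2.COLOR_BGR2GRAY)
for r in (180,215): print(r,im[r-1:r+2,290:350].mean(0).astype(int).tolist())
E
```

```text
t: 18.2
ee_pos: [568.1, 32.0, 242.7]
orientation: [3.132, -0.203, -0.002]
ft_force: [0.3, 0.7, -1.2]
width: 4.9
grasp_force: 30.0
[568.05949221  32.00317367 242.67574191] [ 0.03684676  0.34089586  1.75405431 -0.00335521  1.04810051  1.7390656 ] [[ 0.992 -0.129 -0.001]
 [-0.129 -0.992 -0.003]
 [-0.001  0.003 -1.   ]]
[ 5.65687e+02 -2.23913e+02  1.51000e-01] [[0.9, -0.8], [-1.2, -0.8], [0.7, 1.4], [-0.4, 0.8]]
slot [[ 570.78542321 -257.52896891   59.8       ]]
[ 5.65351e+02 -2.23632e+02  1.51000e-01] [[0.5, -1.2], [-1.5, -1.1], [0.4, 1.1], [-0.7, 0.5], [0.1, -2.1], [0.8, -1.1], [1.8, -0.5]]
slot [[ 570.46143814 -257.24577897   59.8       ]]
270 [174, 173, 173, 175, 173, 173, 174, 172, 173, 173, 168, 159, 150, 148, 150, 151, 151, 158, 171, 179, 181, 180, 181, 179, 178, 178, 178, 178, 178, 179, 178, 177, 178, 177, 179, 179, 179, 179, 177, 178, 177, 177, 174, 172, 171, 170, 172, 172, 173, 169, 169, 173, 175, 175, 175, 176, 173, 172, 171, 171, 173, 176, 176, 177, 178, 177, 178, 177, 177, 176, 178, 176, 177, 177, 170, 164, 160, 160, 160, 159, 159, 160, 158, 160, 159, 159, 159, 158, 158, 159
[... 1320 characters left out ...]
, 138, 137, 137, 137, 137, 135, 136, 135, 137, 142, 156, 168, 175, 173, 169, 165, 163, 163, 164, 164, 164, 165]
180 [90, 90, 90, 89, 91, 96, 106, 117, 124, 125, 122, 115, 104, 96, 90, 87, 89, 86, 83, 77, 69, 58, 68, 119, 170, 178, 160, 131, 109, 96, 93, 94, 93, 93, 106, 136, 171, 181, 184, 183, 183, 184, 181, 181, 181, 176, 169, 165, 165, 165, 165, 164, 163, 163, 163, 162, 161, 161, 159, 159]
215 [175, 175, 173, 173, 174, 174, 174, 174, 175, 173, 175, 174, 174, 175, 175, 175, 174, 175, 174, 174, 175, 174, 174, 174, 171, 167, 182, 189, 188, 184, 182, 181, 179, 175, 163, 144, 153, 169, 180, 181, 181, 182, 182, 180, 175, 166, 159, 157, 157, 158, 158, 158, 158, 158, 158, 157, 160, 160, 161, 160]
```

Run:
```python
from h import *
np.set_printoptions(precision=1,suppress=True,linewidth=160)
w=wload("w12");T=R.from_rotvec(w["o"]).as_matrix()
f=lambda q: wproj(w,(np.array(q,float)@T.T)+w["p"])
for d in (-5,0,115): print(d,f([[x,y,d] for x in(40,20) for y in (-2.5,2.5)]).tolist())
print("rib",f([[5,2.5,27],[5,21,27]]).tolist())
w=wload("w3"); L=np.array([[-10,y,48] for y in (47,43,-21,-25,-43,-47)]+[[-10,-25,4],[-10,-43,4]],float)
for p in ([565.7,-223.9,11.8,.151],[565.7,-225.2,11.8,.151]): print(wproj(w,place(p,L))[:,1])
im=cv2.cvtColor(cv2.imread("pics/w12.png"),cv2.COLOR_BGR2GRAY)
for r in range(60,240,15): print(r,im[r-1:r+2,300:345].mean(0).astype(int).tolist())
```

```text
-5 [[314.12282318332353, 191.20254194195428], [325.05403672079694, 191.19448890767634], [314.38749283507855, 232.36246971731543], [324.9098548192356, 232.357086458677]]
0 [[314.3321596953742, 188.91427546987262], [324.9004685334375, 188.90639057877925], [314.575982942062, 228.85834021430352], [324.7697402125881, 228.85288999323427]]
115 [[316.98312743556016, 160.2046272759318], [322.9569787868144, 160.1999493326471], [317.0480469495998, 183.58999300187676], [322.93504630351305, 183.58577627361262]]
rib [[324.0642909027495, 237.57256161691103], [355.35570311989943, 237.41926782831854]]
[167.4 172.  241.1 245.1 262.6 266.4 229.3 245. ]
[168.9 173.5 242.4 246.4 263.8 267.6 230.4 246.1]
60 [84, 88, 93, 96, 99, 105, 108, 111, 115, 116, 117, 117, 116, 123, 133, 140, 143, 148, 148, 148, 149, 150, 149, 150, 147, 145, 144, 146, 149, 150, 149, 149, 146, 148, 146, 144, 143, 144, 142, 140, 141, 142, 147, 151, 152]
75 [174, 175, 175, 173, 173, 173, 173, 169, 165, 158, 154, 153, 148, 147, 145, 144, 140, 140, 137, 135, 139, 142, 143, 144, 146, 147, 149, 151, 153, 157, 161, 163, 165, 170, 172, 174, 
[... 1581 characters left out ...]
, 165, 165, 165, 165, 164, 163, 163, 163]
195 [87, 87, 85, 88, 86, 84, 85, 86, 84, 77, 69, 59, 70, 117, 161, 167, 176, 186, 186, 185, 182, 180, 177, 175, 163, 147, 153, 172, 180, 181, 182, 183, 184, 182, 182, 177, 171, 170, 169, 169, 170, 170, 170, 170, 169]
210 [149, 151, 152, 152, 151, 151, 151, 150, 149, 151, 157, 170, 178, 180, 175, 163, 176, 184, 188, 185, 182, 181, 177, 174, 162, 145, 152, 170, 181, 180, 182, 182, 182, 180, 176, 165, 156, 156, 156, 156, 156, 157, 157, 157, 156]
225 [180, 184, 181, 179, 182, 183, 182, 182, 181, 182, 182, 182, 182, 182, 178, 173, 185, 188, 188, 186, 183, 181, 178, 176, 160, 130, 100, 92, 93, 94, 96, 94, 95, 94, 95, 95, 94, 93, 94, 92, 94, 92, 93, 93, 91]
```

```bash
python3 -m inch '[[[7,48,0,0,0,-0.1,0],[14,96,0,0,0,-0.2,0],[21,144,0,0,0,-0.281,0],[28,192,0,0,0,-0.281,0],[35,240,0,0,0,-0.281,0],[40,287,0,0,0,-0.281,0],[40,287,30,0,0,-0.281,0],[40,287,45,0,0,-0.281,0],[40,287,45,0,0,-0.281,0],[40,287,45,0,0,-0.281,0]]]'
python3 - <<'E'
from h import *
from workcell import optics
np.set_printoptions(precision=1,suppress=True,linewidth=160)
s=wsnap("w13"); w=wload("w13");T=R.from_rotvec(w["o"]).as_matrix(); print(s["qpos"],T.round(3))
B=[565.7,-223.9,11.8,.151]
foot=np.array([[x,y,115] for x in(-40,40) for y in(-2.5,2.5)],float)@T.T+w["p"]
print("foot in box",R.from_euler("z",-B[3]).apply(foot-B[:3]))
print("box slot corners px",wproj(w,place(B,np.array([[48,-25,48],[48,-43,48],[52,-47,48],[52,47,48.]]))))
f=wproj(w,np.array([[40,2.5,-5],[40,-2.5,-5],[40,2.5,115]],float)@T.T+w["p"]);print("lid corner px",f)
im=cv2.imread("pics/w13.png");cv2.imwrite("pics/w13c.png",cv2.resize(im[90:290,220:440],(660,600)))
E
```

```text
t: 19.35
ee_pos: [570.8, -256.9, 198.3]
orientation: [3.132, 0.239, -0.002]
ft_force: [-0.0, -0.3, -0.4]
width: 5.1
grasp_force: 30.0
[-0.4  0.5  1.7 -0.   1.   1. ] [[ 1.   0.2 -0. ]
 [ 0.2 -1.  -0. ]
 [-0.   0.  -1. ]]
foot in box [[-40.1 -31.   71.5]
 [-40.1 -36.   71.5]
 [ 39.9 -30.8  71.4]
 [ 39.9 -35.8  71.4]]
box slot corners px [[311.1 148.2]
 [331.  148.3]
 [335.4 143.9]
 [233.9 145.4]]
lid corner px [[325.7 191. ]
 [314.7 191. ]
 [323.3 160.1]]
```

View pics/w13c.png

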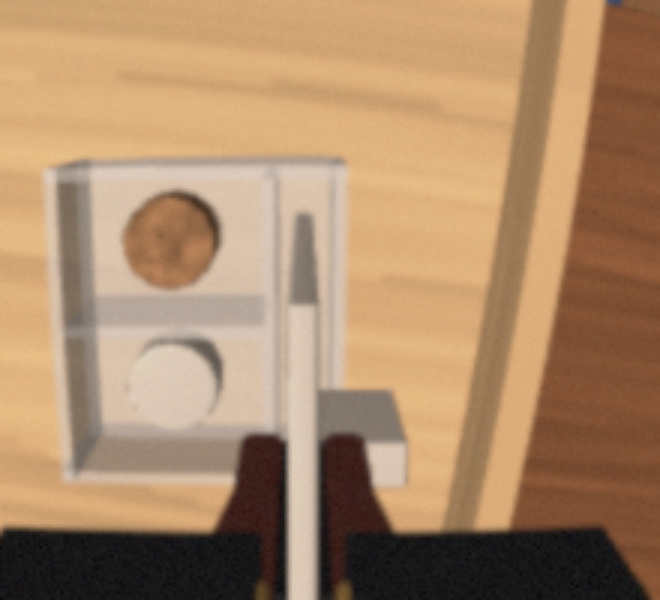

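The lid is over the slot: its foot is at crop (305,212) and the slot walls are at x 275 and 331. Both match the model, so lower it.

```bash
python3 -m inch '[[[0,0,10,0,0,0,0],[0,0,20,0,0,0,0],[0,0,30,0,0,0,0],[0,0,40,0,0,0,0],[0,0,50,0,0,0,0],[0,0,60,0,0,0,0],[0,0,64,0,0,0,0],[0,0,64,0,0,0,0],[0,0,64,0,0,0,0]]]'; python3 -m inch '[[[0,0,2,0,0,0,0],[0,0,2,0,0,0,0]]]'; python3 -m inch '[[[0,0,1.5,0,0,0,0],[0,0,1.5,0,0,0,0]]]'
```

```text
t: 20.3
ee_pos: [570.8, -258.3, 134.5]
orientation: [3.132, 0.236, 0.0]
ft_force: [0.1, 0.2, -0.7]
width: 5.0
grasp_force: 30.0
t: 20.5
ee_pos: [570.7, -258.3, 132.6]
orientation: [3.131, 0.236, 0.0]
ft_force: [-0.5, 0.3, -1.1]
width: 4.6
grasp_force: 30.0
t: 20.7
ee_pos: [571.0, -258.5, 132.6]
orientation: [3.131, 0.236, 0.001]
ft_force: [-2.5, 0.4, 9.9]
width: 4.4
grasp_force: 30.0
```

Bottomed: the force rose at z 132.6 against an expected 131. Release and retreat up.

```bash
python3 -m inch '[[[0,0,-1,0,0,0,0],[0,0,-1,0,0,0,8],[0,0,-1,0,0,0,12],[0,0,-1,0,0,0,18],[0,0,-1,0,0,0,28],[0,0,-1,0,0,0,40],[0,0,-1,0,0,0,45],[0,0,-1,0,0,0,45],[0,0,-10,0,0,0,45],[0,0,-30,0,0,0,45],[0,0,-65,0,0,0,45],[0,0,-110,0,0,0,45],[0,0,-110,0,0,0,45],[0,0,-110,0,0,0,45],[0,0,-110,0,0,0,45],[0,0,-110,0,0,0,45]]]'
python3 - <<'E'
from h import *
from workcell import optics
np.set_printoptions(precision=1,suppress=True,linewidth=170)
s=wsnap("w14"); w=wload("w14"); B=[565.7,-223.9,11.8,.151]
t=optics.get_image('top')['frame'];cv2.imwrite("pics/t14.png",t[:,:,::-1])
im=cv2.cvtColor(cv2.imread("pics/w14.png"),cv2.COLOR_BGR2GRAY)
for h in (4,124): 
  for x in (-40,40): print(h,x,"back/front",wproj(w,place(B,np.array([[x,-31.5,h],[x,-36.5,h]]))).tolist())
for y in (-21.,-25,-43,-47): print(y,wproj(w,place(B,np.array([[46,y,48.]]))))
for r in range(130,245,8): print(r,im[r-1:r+2,285:365].mean(0).astype(int).tolist())
a=cv2.imread("pics/top0.png").astype(int); d=np.abs(a-t[:,:,::-1]).max(2)
for n,(x0,x1,y0,y1) in dict(pill=(272,365,245,272),dish=(348,382,108,140),eraser=(428,458,112,130),tweezer=(265,318,120,136)).items(): print(n,(d[y0:y1,x0:x1]>25).mean().round(3))
E
```

```text
t: 22.3
ee_pos: [569.8, -257.7, 239.5]
orientation: [-3.132, -0.237, 0.004]
ft_force: [0.1, 0.3, 0.9]
width: 39.3
grasp_force: 0.0
4 -40 back/front [[318.423433744559, 212.92809201143194], [322.4667097366367, 212.9253105207893]]
4 40 back/front [[318.2728232107042, 147.9809251222075], [322.5039479284498, 147.97751931852207]]
124 -40 back/front [[317.49914454498014, 252.50427210242952], [323.25025468505413, 252.50089256375125]]
124 40 back/front [[317.1571615216323, 160.13823093931666], [323.4059104293571, 160.13310874362304]]
-21.0 [[307.8 145.7]]
-25 [[311.7 145.7]]
-43 [[329.  145.7]]
-47 [[332.9 145.7]]
130 [191, 190, 193, 191, 192, 190, 191, 192, 192, 192, 192, 193, 192, 191, 192, 191, 192, 191, 192, 191, 192, 191, 192, 192, 192, 192, 193, 192, 191, 192, 193, 192, 189, 192, 191, 190, 192, 192, 191, 192, 191, 192, 192, 193, 192, 191, 192, 191, 192, 191, 191, 191, 190, 191, 191, 190, 191, 191, 190, 191, 190, 189, 190, 190, 188, 188, 188, 187, 188, 188, 188, 187, 187, 186, 187, 186, 186, 185, 186, 186]
138 [186, 184, 185, 184, 184, 183, 184, 183, 184, 182, 182, 183, 182, 182, 181, 1
[... 4915 characters left out ...]
99, 197, 197, 197, 197, 196, 198, 204, 215, 213, 210, 206, 193, 177, 189, 195, 194, 197, 201, 200, 196, 194, 191, 192, 192, 192, 193, 192, 191, 192, 194, 192, 193, 193, 193, 192, 193, 194, 193, 193, 194, 195, 195, 194, 193, 193, 191, 181, 154, 136, 129, 126, 123]
242 [83, 147, 170, 176, 180, 181, 182, 183, 183, 183, 183, 183, 183, 183, 183, 183, 182, 184, 182, 181, 184, 182, 182, 183, 184, 182, 182, 181, 182, 182, 182, 183, 182, 183, 195, 211, 215, 210, 208, 192, 173, 178, 182, 185, 184, 186, 185, 184, 186, 186, 186, 186, 188, 189, 189, 188, 191, 190, 191, 190, 191, 191, 191, 190, 191, 190, 190, 190, 191, 191, 174, 121, 54, 23, 20, 35, 40, 40, 40, 40]
pill 0.0
dish 0.0
eraser 0.0
tweezer 0.0
```

The lid stands upright and fully down in the slot: its upper edge corner is near row 160, as predicted. The other four items are unchanged and the gripper is clear, so I'm handing in.

```bash
python3 -c "
from workcell import ctrl; print(ctrl.close_job())"
```

```text
the job is handed in; nothing more can be done
None
```

Job handed in at about 22 s: I drew the lid out, leaned it on the case and let go, then took it again by its bare edge and stood it upright at the bottom of the slot; the pill tray, ring dish, eraser and tweezer show no change in the top view.

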